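# Walk a heavy power unit into its docking bay and throw the lever

## Robot

A 6-joint arm with a two-finger parallel gripper is mounted at the origin on the work surface. World frame = base frame: x ahead of the robot, y to its left, z up, the work surface at z = 0. Lengths are in mm, angles in rad, forces in N, time in s.
With the tool pointing down it reaches from about 300 to 775 mm from the base axis. Payload 14.6 kg.
Tool frame: the origin (TCP) lies on the centre line of the jaws, within the pads' length; the fingertips stand 19 mm ahead of it and the grasp point (between the pads) is the TCP (bot.tip_reach is the distance from the TCP to the fingertips, in mm); z points along the fingers, y is the line along which they close (so a half turn about z gives the same grasp; the last joint's range is limited). The gripper opens to 85 mm and grips with 20 to 120 N. Pads are 22 mm wide; open, the fingers measure 114 mm over their backs; the gripper's body (76 mm by 85 mm) begins 54 mm behind the grasp point. The pads swing forward as they close: fully open they stand 13 mm farther back than shut.
Start: joints at [1.186, 0.3, 1.521, -0, 1.321, -0.067], TCP at [171.86, 522.45, 250.281] pointing down, gripper open.
Joint ranges: [-3.03, 3.03], [-0.79, 2.21], [0.23, 2.52], [-1.04, 4.18], [0, 3.07], [-2.55, 2.55]. Speed limits (rad/s): [2.22, 2.22, 2.57, 3.14, 3.14, 3.14].

## Interface

Orientations are given as a unit quaternion [w, x, y, z].
In Python, from rig import bot gives the robot as it stands. Calls block until the motion is done:
- bot.move_to(position, orientation): joint-space move of the TCP to a pose.
- bot.servo_line(position, attitude=None, speed=150, until_force=None): straight line of the TCP; attitude=None keeps the orientation; speed is the mean speed in mm/s. With until_force (N) it stops when the force on the tool has changed by that much, and returns True; else False.
- bot.move_joints(angles): joint-space move.
- bot.move_gripper(opening, grip_force=None): finger opening in mm; grip_force is the grip in N (None keeps the last); returns when the fingers have stopped.
- bot.dwell(seconds).
- bot.ik(position, orientation): joint angles nearest the present ones, or None.
- bot.read_state(): the state.
- bot.read_camera(name): name is "side" or "top"; returns a dict with "image" (480x640x3 uint8, blue, green, red), "depth" (480x640 float32, mm along the optical axis (not along the pixel's ray), 0 where there is no reading), "fovy" (degrees; the focal length in pixels is half the picture's height over the tangent of half this angle, whatever the lens; pixels are square), "cx", "cy" (the principal point, pixels), "eye" and "attitude" of the camera in the world. Camera axes: x right, y down, z forward; pixel columns grow to the right and rows downward; lengths in mm; the calibration is good to about 2 mm. A picture is of the moment at which its call begins.
A pose or a line that the arm cannot do raises bot.MotionError and nothing moves.
- bot.finish_job(): hands the job in; it is judged then, once.
The state is a dict: "clock": time; "joint_positions": joint angles; "qvel": joint speeds; "effort": joint torques, N m; "ee_pos": TCP position; "tool_rot": TCP orientation; "ft_force": force on the tool from outside, world axes, zero at the start; "moment": the same for the moment, N m; "grip_width": finger opening in mm; "grip_force": force on a finger pad.
Only numpy, scipy, OpenCV 4.12 (cv2) and the standard library are available. Lean on these libraries where they do the work, as an engineer would, in place of code of your own. Each camera call takes 0.05 s, during which the arm holds its last target. There are 200 camera calls.

## Task

Walk the heavy power unit across the bench into the docking bay: never push or bump it with more than 25 N, which is too little to shove it straight, so push its two ends in turn and let it swing ahead, keeping it within about 30 degrees of square with the bay. Once it stands between the bay's cheeks with its front flush against the stop wall at both ends, throw the bay's lever fully over, away from the robot. Leave everything else where it is.

Things in the scene. Friction and masses are not known exactly. Their poses are not given: they have to be found in the camera images.
- unit: Heavy grey power unit (a transformer in a case), about 4.8 kg, on four rubber feet: 220 long (its x), 120 deep (its y), 53 tall; above 42 its sides are set in 12. Origin: centre of its underside. Its +y face is the front and goes to the stop wall; push the -y face. Pushed near one end it turns about the feet of the other. Sliding it whole takes 26 to 31 N, swinging an end 14 to 18 N.
- unit_front_near (a point): Point on the unit's front face at its x = -100 mm (robot-side end), 25 mm above the bench. The feet are 18 mm square, centred at x = +-80, y = +-30 mm; the feet turned about stay put within a few mm.
- unit_front_far (a point): Point on the unit's front face at its x = +100 mm (far end), 25 mm above the bench. The case may be pushed with at most 25 N; meet it slower than 15 mm/s, and let it meet the wall slower than 8 mm/s: a bump at 40 mm/s exceeds that.
- bay_stop (a point): Centre of the face of the docking bay's stop wall, 30 mm above the bench; fixed and rigid. x runs along the wall, +y goes into it (the way the unit travels). Wall 340 long, 20 thick, 50 tall. At each end a cheek, 50 tall, stands 40 mm out towards the unit; the cheeks' inner faces are at x = +-150 mm, so the unit has 40 mm to spare at each end.
- bay: The fixed docking bay. Origin on the bench right below bay_stop, same axes. Behind the wall a white deck, 340 x 110 and 40 tall, reaches to y = +130 mm and carries the lever's block at x = -40, y = +75 (block 70 x 50 mm, its top 65 above the bench).
- lever_tip (a point): Centre of the black 26 mm ball on the lever's tip; its steel stem is 10 mm thick. The ball circles 70 mm from the hinge, which lies along the bay's y, 62 mm above the bench, at bay x = -40, y = +75 mm.
- lever (a joint): Lever angle, rad: 0 = leaning to the bay's -x (toward the robot), 0.5 = upright, 1.0 = fully over to the bay's +x (away from the robot), against its stop. It stays where it is left; about 1 N at the ball moves it.
- reagent: Bystander: amber bottle, 52 dia x 120 tall mm; origin at the centre of its underside. Leave it alone.
- tip_box: Bystander: clear open box, 90 x 120 x 50 mm; origin at the centre of its underside. Leave it alone.
- tube_rack: Bystander: white rack of four capped tubes, 60 x 160 x 99 mm; origin at the centre of its underside. Leave it alone.
- beaker: Bystander: glass cup, 64 dia x 85 tall mm; origin at the centre of its underside. Leave it alone.
- jar: Bystander: white jar, 60 dia x 70 tall mm; origin at the centre of its underside. Leave it alone.
- dropper: Bystander: small white bottle, on the bay's deck toward its far (+x) end, 28 dia x 60 tall mm; origin at the centre of its underside. Leave it alone.
- mouse: Bystander: black computer mouse, 100 x 60 x 28 mm; origin at the centre of its underside. Leave it alone.

How it is judged (in metres and radians):
On the way, in this order (a step that is already met when the one before it is completed fails the run):
1. the unit stands flush in the bay, the lever not yet thrown (y of each of unit_front_near, unit_front_far in the frame of bay_stop above -0.0035 m and x of unit in the frame of bay_stop between -0.042 and 0.042 m and y of unit in the frame of bay_stop below 0 m and angle between unit's own z axis and vertical below 0.05 rad and linear speed of unit below 0.02 m/s and value of joint lever below 0.5 rad), for 0.2 s.
2. the lever is thrown over with the unit still flush (y of each of unit_front_near, unit_front_far in the frame of bay_stop above -0.0035 m and x of unit in the frame of bay_stop between -0.042 and 0.042 m and y of unit in the frame of bay_stop below 0 m and angle between unit's own z axis and vertical below 0.05 rad and linear speed of unit below 0.02 m/s and value of joint lever above 0.85 rad), for 0.2 s.
At the end, for the whole second after the job is handed in: The unit stands upright on its feet between the bay's cheeks, at rest, with both ends of its front within 3.5 mm of the stop wall, and the lever is over past 0.85 rad (of 1.0) (all of step 2); the robot touches nothing.
It fails at once if the unit is pushed with more than 25 N (a straight shove needs more) (contact force between any of the fingers, the arm and unit above 25 N).
It fails at once if the unit is swung more than 37 degrees out of square with the bay (angle between the x axis of unit and the x axis of bay_stop, either way round above 0.65 rad).
It fails at once if a bystander is shifted by more than 20 mm (distance of any of reagent, tip_box, tube_rack, beaker, jar, dropper, mouse from where it was at the start of the episode above 0.02 m).
It also fails if it takes over 72 s, if anything falls off the work surface, if the arm or the gripper's body presses on something with over 40 N, if the wrist force passes 120 N, or if a joint passes its speed limit or range.

## Working session

There is one attempt and no reset: what is moved stays moved. The work goes in short steps, each a Python script; the robot and the scene stay as the last script left them, time stands still between calls to the robot, and variables do not carry over. Pictures are saved under pics/ and viewed, at most 10 in all, crops included, and the job is handed in when it is done.

```bash
mkdir -p pics; ls; cat > h.py <<'E'
import numpy as np, cv2
from scipy.spatial.transform import Rotation as R
from rig import bot
def cam(n):
    c=bot.read_camera(n); f=240/np.tan(np.radians(c["fovy"])/2)
    q=c["attitude"]; Rm=R.from_quat([q[1],q[2],q[3],q[0]]).as_matrix()
    v,u=np.mgrid[0:480,0:640]; d=c["depth"]
    P=np.stack([(u-c["cx"])/f*d,(v-c["cy"])/f*d,d],-1)@Rm.T+np.array(c["eye"])
    P[d==0]=np.nan
    return c,P
E
python3 - <<'E'
from h import *
for n in("top","side"):
    c,P=cam(n); cv2.imwrite(f"pics/{n}0.png",c["image"]); np.save(f"{n}0.npy",P)
    print(n,c["fovy"],c["eye"],c["attitude"],c["cx"],c["cy"])
s=bot.read_state(); print(s["clock"],s["tool_rot"],s["ft_force"],s["ee_pos"])
E
```

```text
pics
top 50.00630307278427 [ 329.25094854   45.59593733 1280.98974015] [-0.08600128  0.72972091 -0.67405937  0.07586262] 314.929048901782 239.4062537298411
side 51.261540407234875 [ -50.80332563 -558.68693393  646.94763804] [-0.45179716  0.80771233 -0.33212242  0.18213954] 319.3508524817929 235.6851874878366
0.1 [-1.27812242e-04  1.58244037e-01  9.87399900e-01 -4.95873534e-04] [-0.37524554 -0.15804765  0.75882178] [171.7923674  522.28968183 249.78223452]
```

View pics/top0.png

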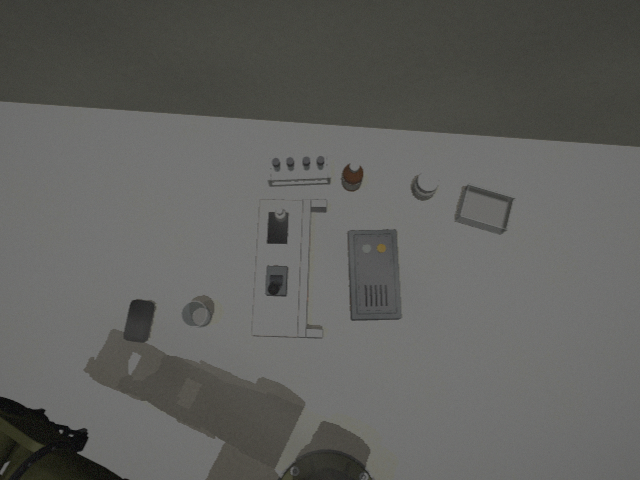

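View pics/side0.png

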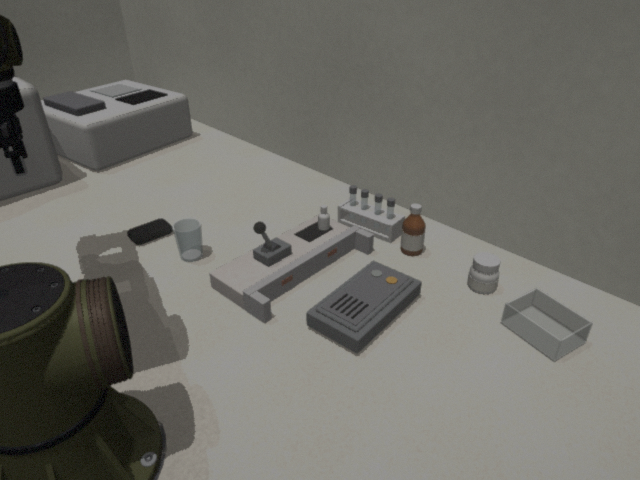

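Top: unit at about (375,275), its front facing left toward the wall (face around column 310, cheeks at (318,205) and (315,331)), lever ball at about (273,288). Side: the same layout, with the lever leaning toward the robot.

```bash
cat >> h.py <<'E'
def rect(P,win,z0,z1):
    u0,u1,v0,v1=win; Q=P[v0:v1,u0:u1].reshape(-1,3); Q=Q[(Q[:,2]>z0)&(Q[:,2]<z1)]
    return Q
def square(Q):
    (c,s,a)=cv2.minAreaRect(Q[:,:2].astype(np.float32))
    if s[0]<s[1]: s=s[::-1]; a+=90
    a=(a+90)%180-90
    return np.array(c),s,a,   # long side angle deg, ~0 = along world x
E
python3 - <<'E'
from h import *
P=np.load("top0.npy")
print(P[400,500],P[275,375], P[270,255],P[270,303],P[288,273])
Q=rect(P,(338,412,220,330),46,60); print("unit top",square(Q),Q[:,2].mean(),len(Q))
Q=rect(P,(338,412,220,330),33,60); print("unit all",square(Q),len(Q))
Q=rect(P,(240,335,185,345),30,56); print("bay",square(Q),len(Q))
Q=rect(P,(296,335,185,345),45,56); print("wall+cheeks",square(Q),len(Q),cv2.boxPoints(cv2.minAreaRect(Q[:,:2].astype(np.float32))))
# wall face line: at rows 220..318, max column with z>45
pts=[]
for v in range(222,316,4):
    us=[u for u in range(290,335) if 44<P[v,u,2]<57]
    pts.append([*P[v,us[0]],*P[v,us[-1]]])
pts=np.array(pts)
for k in(0,3):
    m=np.polyfit(pts[:,k],pts[:,k+1],1); print("line",k,np.degrees(np.arctan(m[0])),m, np.std(pts[:,k+1]-np.polyval(m,pts[:,k])))
Q=rect(P,(262,292,260,300),100,200); print("ball",Q.mean(0) if len(Q) else 0,Q[:,2].max() if len(Q) else 0,len(Q))
for n,w in dict(dropper=(272,292,203,222),tubes=(265,335,150,190),reag=(338,368,158,192)).items():
    Q=rect(P,w,50,140); print(n,Q.min(0),Q.max(0))
S=np.load("side0.npy"); print("side", S[228,260],S[300,270], S[300,365])
Q=rect(S,(250,270,218,238),100,160); print(Q.mean(0),len(Q))
E
```

```text
[ 271.14608152 -392.961641      2.78458093] [539.08283576 -76.71032716  50.47687665] [530.10152849 215.14692311  39.79992689] [536.82626863  97.52240428  54.76141827] [476.71611771 157.18689038 139.34358872]
unit top (array([542.3961792 , -73.94107819]), (215.57225036621094, 117.64527130126953), 5.762024879455566) 51.71118852178485 3163
unit all (array([544.85583496, -74.159729  ]), (220.77108764648438, 120.7626953125), 5.618469715118408) 4401
bay (array([547.33099365, 132.65252686]), (340.5880126953125, 170.5149688720703), 2.64528226852417) 6811
wall+cheeks (array([549.54418945,  84.8705368 ]), (340.5770568847656, 74.8485336303711), 2.6452817916870117) 1404 [[377.7099   114.39569 ]
 [381.16437   39.62691 ]
 [721.3785    55.345383]
 [717.924    130.11417 ]]
line 0 6.21263669966808 [ 0.10885792 54.02027647] 7.207719131706558
line 3 2.5976357592528707 [4.53683855e-02 6.34172481e+01] 0.6987433419430218
ball [475.75434695 158.07069315 133.98799614] 143.14980279501424 106
dropper [653.11563654 152.39737803  54.50002193] [678.79323275 179.05863773 105.63349349]
tubes [759.14501627  52.24491055  50.01414019] [835.42574362 213.63441631 105.50389243]
reag [760.16163433 -30.30768375  50.82686087] [806.26583838  21.00506823 125.90065118]
side [471.15764603 147.87056457 128.84452365] [400.16693115  38.26401372  46.29046489] [524.82891272 -90.75326189  48.96081112]
[473.96714672 151.53873164 126.09201824] 145
```

```bash
cat >> h.py <<'E'
BO=np.array([549.5,88.0]); BA=np.radians(2.63)
rot=lambda a: np.array([[np.cos(a),-np.sin(a)],[np.sin(a),np.cos(a)]])
b2w=lambda p: BO+rot(BA)@np.array(p)
w2b=lambda p: rot(-BA)@(np.array(p)[:2]-BO)
def att(th):   # tool down, tool x along the unit's +y at bay-relative yaw th (rad)
    f=(BA+th+np.pi/2)/2; return [0,np.cos(f),np.sin(f),0]
ZP=38; OFF=11
def tcp(u,th,ex,gap): # TCP (bay) with the finger gap mm behind the -y face at unit x=ex
    return np.array(u)+rot(th)@np.array([ex,-60-OFF-gap])
def world(p,z): return [*b2w(p),z]
def report(s=""):
    st=bot.read_state(); print(s,"t=%.2f"%st["clock"],"bay",w2b(st["ee_pos"]).round(1),"z %.0f"%st["ee_pos"][2],"F",np.round(st["ft_force"],1)); return st
def approach(u,th,ex,gap=9,first=False):
    p=tcp(u,th,ex,gap)
    if first: bot.move_to(world(p,95),att(th))
    else: bot.servo_line(world(p,85),att(th),speed=150)
    bot.servo_line(world(p,ZP),speed=100)
    hit=bot.servo_line(world(tcp(u,th,ex,-8),ZP),speed=9,until_force=4)
    report("contact %s"%hit)
    q=w2b(bot.read_state()["ee_pos"]); g=-(rot(-th)@(q-u))[1]-60-OFF; print("gap at contact %.1f"%g)
    return g
def swing(u,th,ex,th2,g=0,speed=15,fmax=21):
    piv=np.array(u)+rot(th)@np.array([-80*np.sign(ex),0])
    u2=piv+rot(th2-th)@(np.array(u)-piv)
    hit=bot.servo_line(world(tcp(u2,th2,ex,g),ZP),att(th2),speed=speed,until_force=fmax)
    report("swing stopped=%s"%hit); print("pred u",u2.round(1),"th %.1f"%np.degrees(th2))
    return u2
def retreat(th,d=10):
    p=w2b(bot.read_state()["ee_pos"])+rot(th)@np.array([0,-d])
    bot.servo_line(world(p,ZP),speed=60); bot.servo_line(world(p,85),speed=120)
def look(n,tag,win):
    c,P=cam(n); cv2.imwrite(f"pics/{n}{tag}.png",c["image"]); np.save(f"{n}{tag}.npy",P); return P
E
python3 - <<'E'
from h import *
P=np.load("top0.npy"); Q=rect(P,(408,442,165,202),40,80); print("jar",Q.mean(0))
u=w2b([544.9,-74.2]); th=np.radians(5.65)-BA; print(u,np.degrees(th))
bot.move_gripper(0)
g=approach(u,th,-98,first=True)
swing(u,th,-98,np.radians(-24),g)
look("top",1,0); look("side",1,0)
E
```

```text
jar [ 776.98410534 -188.87608201   65.19889891]
[ -12.03787069 -161.81807584] 3.020000000000001
contact True t=5.21 bay [-106.1 -240. ] z 38 F [ 0.4 -2.2  1.6]
gap at contact 2.2
swing stopped=False t=11.34 bay [-124.4 -152.8] z 38 F [  2.5 -12.3  -4.5]
pred u [  -5.2 -125.1] th -24.0
```

View pics/top1.png

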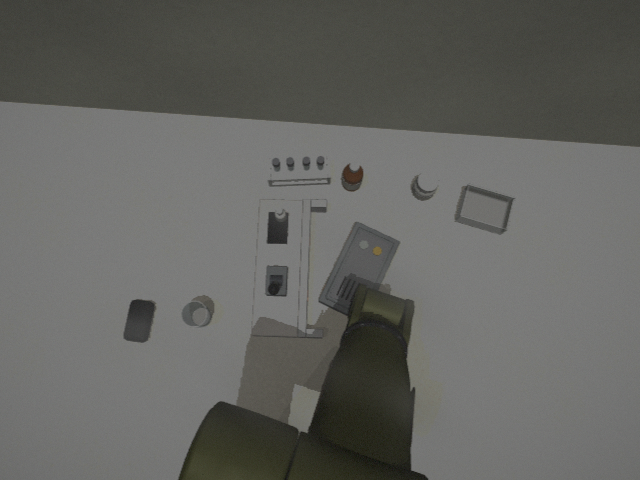

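```bash
python3 - <<'E'
from h import *
for n,w in(("top",(335,420,215,335)),("side",(270,460,240,400))):
    P=np.load(n+"1.npy")
    Q=rect(P,w,33,56); Q=Q[(Q[:,0]>400)&(Q[:,1]<38)]; c,s,a=square(Q)
    print(n,len(Q),c,w2b(c),s,a-np.degrees(BA)); 
E
```

```text
top 3160 [549.68859863 -38.07749939] [  -5.59679741 -125.95335359] (221.2650909423828, 120.36962890625) -23.707476501464843
side 2683 [604.7197876  -55.81425476] [  48.56255665 -146.19658993] (370.3108825683594, 150.07669067382812) -9.643198852539062
```

Picture: the unit has swung as predicted. Its near front corner is at about (320,300), still clear of the wall, and the fit of 221x120 mm matches the given size. Next, push the far end.

```bash
python3 - <<'E'
from h import *
u=np.array([-5.6,-126.0]); th=np.radians(-23.7)
retreat(th)
g=approach(u,th,98)
swing(u,th,98,np.radians(9),g,speed=16)
P=look("top",2,0)
Q=rect(P,(315,420,205,345),33,56); Q=Q[(Q[:,0]>400)&(w2b(Q.T[:2].T[0])[1]<900)]
B=(Q[:,:2]-BO)@rot(BA); Q=Q[(B[:,1]<-1)&(np.abs(B[:,0])<146)]
c,s,a=square(Q); print(len(Q),w2b(c),s,a-np.degrees(BA))
E
```

```text
contact True t=15.32 bay [  54.5 -232.5] z 38 F [-0.6 -1.3  0.1]
gap at contact 2.4
swing stopped=False t=22.25 bay [ 107.3 -140.1] z 37 F [ -7.3 -14.1   1. ]
pred u [  0.2 -81.3] th 9.0
784 [ 27.02693481 -47.25361246] (164.23846435546875, 59.75877380371094) 1.8268510055541993
```

View pics/top2.png

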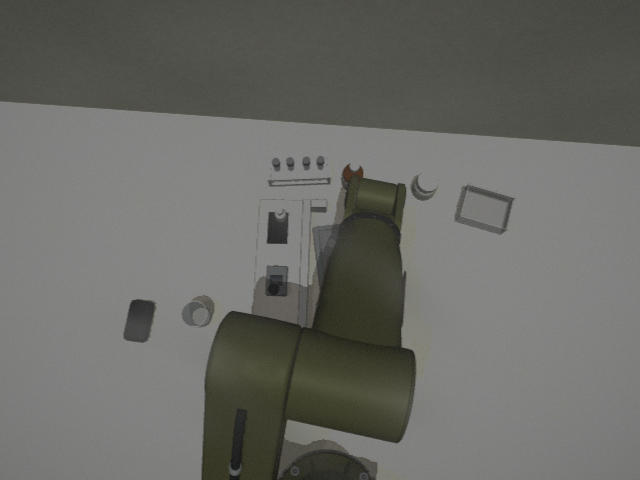

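Picture: the arm hides most of the unit, and its far front corner is about (316,228), just short of the wall. The prediction was good last time, so I continue at the near end and measure there.

```bash
cat >> h.py <<'E'
def fit(tag):
    P=look("top",tag,0); Q=rect(P,(300,420,195,345),33,56); B=(Q[:,:2]-BO)@rot(BA)
    B=B[(B[:,1]<-1.5)&(np.abs(B[:,0])<140)&(B[:,1]>-150)]
    c,s,a=cv2.minAreaRect(B.astype(np.float32)); print("fit",tag,len(B),np.round(c,1),np.round(s,1),round(a,1))
    for x in(-60,-20,20,50,80): # front / back edges per x
        k=B[np.abs(B[:,0]-x)<4]; 
        if len(k): print(x,k[:,1].min().round(1),k[:,1].max().round(1))
E
python3 - <<'E'
from h import *
u=np.array([.2,-81.3]); th=np.radians(9)
retreat(th)
g=approach(u,th,-98)
swing(u,th,-98,np.radians(-1),g,speed=13)
fit(3)
E
```

```text
contact True t=26.22 bay [ -85.2 -168.7] z 38 F [ 1.  -2.6  2.3]
gap at contact 2.0
swing stopped=False t=28.93 bay [ -99.8 -139.6] z 38 F [  3.  -14.1  -3.5]
pred u [ -0.8 -67.4] th -1.0
fit 3 3527 [ -0.9 -64.5] [129.2 220.9] 88.3
-60 -87.8 -8.2
-20 -128.6 -9.3
20 -128.2 -10.3
50 -130.4 -11.7
80 -130.0 -10.8
```

View pics/top3.png

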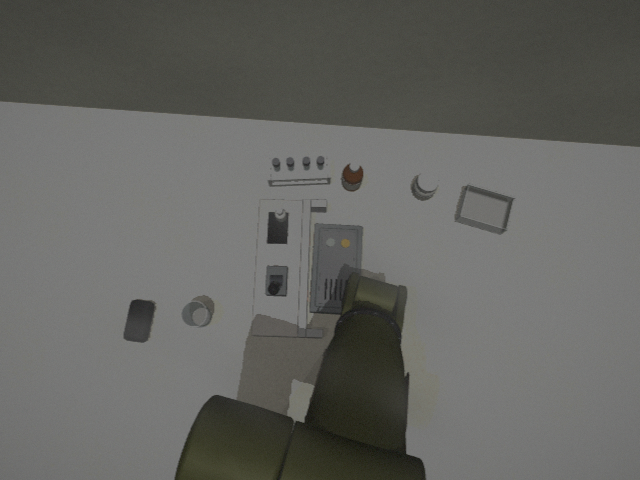

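Picture: the unit is between the cheeks and almost square, with its front about 8–11 mm short of the wall (its edge at column ~313, the wall at ~309). Now slow presses, near, far, near, each ended by the force stop.

```bash
cat >> h.py <<'E'
def press(end,dist,fmax,speed=5):
    p=w2b(bot.read_state()["ee_pos"])+np.array([0,dist])
    hit=bot.servo_line(world(p,ZP),speed=speed,until_force=fmax); report("press %s stop=%s"%(end,hit)); return hit
def goto(x,y):
    p=w2b(bot.read_state()["ee_pos"]); bot.servo_line(world([p[0],p[1]-10],ZP),speed=60)
    bot.servo_line(world([p[0],p[1]-10],85),speed=130)
    bot.servo_line(world([x,y],85),att(0),speed=150); bot.servo_line(world([x,y],ZP),speed=100)
E
python3 - <<'E'
from h import *
press("near",14,6.5)
goto(97,-153)
press("far",24,20,6)
fit(4)
E
```

```text
press near stop=True t=29.75 bay [-100.2 -138.5] z 38 F [ 0.4 -1.5  2.1]
press far stop=True t=35.77 bay [  98.  -133.9] z 38 F [ 1.2 -1.7  2.2]
fit 4 1289 [ -3.  -35.6] [ 69.7 222.1] 89.1
-60 -25.2 -5.8
-20 -31.3 -4.3
20 -47.0 -2.9
50 -58.4 -1.8
80 -62.7 -3.1
```

```bash
python3 - <<'E'
from h import *
goto(-99,-146)
press("near",20,20,6)
fit(5)
E
```

```text
press near stop=True t=40.56 bay [ -99.2 -136.9] z 38 F [-0.1 -3.2  2.4]
fit 5 3540 [ -3.  -61.5] [222.1 120. ] 0.0
-60 -82.9 -3.5
-20 -121.1 -4.4
20 -120.9 -3.1
50 -120.0 -1.8
80 -120.0 -3.2
```

```bash
python3 -c "
import cv2;i=cv2.imread('pics/top5.png')[190:345,240:400];cv2.imwrite('pics/c5.png',cv2.resize(i,None,fx=3.8,fy=3.8,interpolation=cv2.INTER_CUBIC))"
```

```text
(no output)
```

View pics/c5.png

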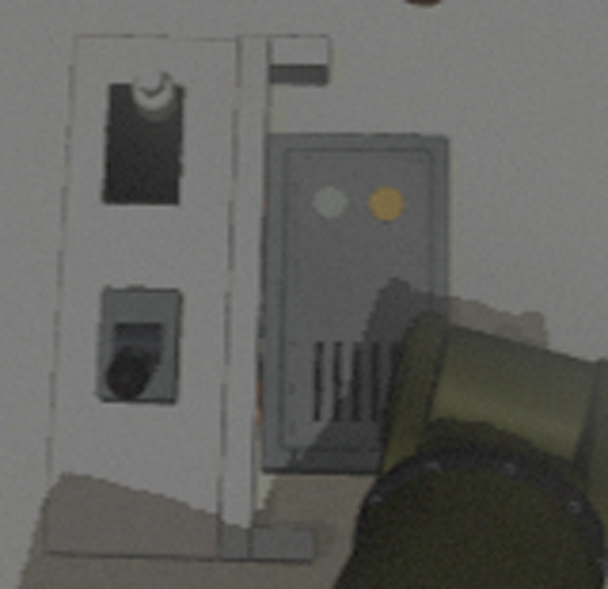

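Picture: the far end is flush, with the front meeting the wall around (267,150). A thin wedge of about 3 mm is left at the near end around (260,440). One more, gentler near press.

```bash
python3 - <<'E'
from h import *
p=w2b(bot.read_state()["ee_pos"]); bot.servo_line(world([-101,p[1]-3],ZP),att(np.radians(-.3)),speed=30)
report("back"); press("touch",6,3,5)
press("near",7,19.5,4)
E
```

```text
back t=40.88 bay [-101.2 -140. ] z 38 F [ 0.5 -0.1 -0.1]
press touch stop=True t=41.58 bay [-101.2 -136.9] z 38 F [ 1.6 -2.   1.9]
press near stop=True t=42.62 bay [-101.8 -134.2] z 38 F [-0.7 -1.9  1.1]
```

```bash
python3 - <<'E'
from h import *
fit(6)
press("near",4,20,3)
fit(7)
E
python3 -c "
import cv2;i=cv2.imread('pics/top7.png')[215:330,285:345];cv2.imwrite('pics/c7.png',cv2.resize(i,None,fx=5,fy=5,interpolation=cv2.INTER_CUBIC))"
```

```text
fit 6 3523 [ -3.1 -61.4] [220.8 119.9] 0.0
-60 -80.5 -3.4
-20 -119.0 -1.9
20 -121.1 -2.9
50 -120.4 -1.8
80 -120.0 -3.2
press near stop=True t=43.50 bay [-102.1 -133.5] z 38 F [ 0.3 -2.9  2.7]
fit 7 3496 [ -2.6 -61.4] [220.6 119.7] 0.1
-60 -78.2 -3.4
-20 -118.8 -2.0
20 -121.2 -3.0
50 -120.4 -1.8
80 -119.9 -3.2
```

View pics/c7.png

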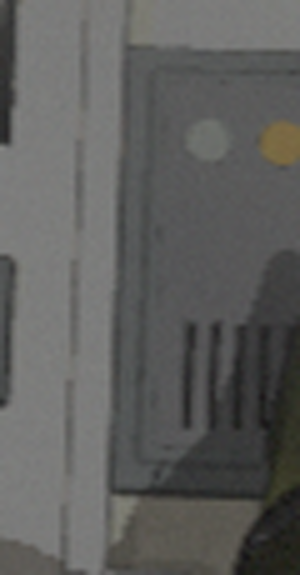

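Picture: the front meets the wall along its whole length, with no wedge visible at either end. I'll confirm with a soft far press, then throw the lever.

```bash
python3 - <<'E'
from h import *
goto(98,-143)
press("touch",12,3,6)
press("far",4,19.5,3)
p=w2b(bot.read_state()["ee_pos"])
bot.servo_line(world([p[0],p[1]-10],ZP),speed=60)
bot.servo_line(world([p[0],p[1]-10],175),speed=180)
bot.move_to(world([-125,75],170),att(0)); report("at lever")
bot.servo_line(world([-125,75],132),speed=100)
hit=bot.servo_line(world([-15,75],132),speed=50,until_force=10); report("lever stop=%s"%hit)
P=look("top",8,0); look("side",8,0)
E
python3 -c "
import cv2;i=cv2.imread('pics/side8.png')[180:380,180:440];cv2.imwrite('pics/c8.png',cv2.resize(i,None,fx=2.8,fy=2.8,interpolation=cv2.INTER_CUBIC))"
```

```text
press touch stop=True t=47.84 bay [  97.9 -134.2] z 38 F [ 1.  -1.   0.5]
press far stop=True t=48.81 bay [  97.7 -133.6] z 37 F [ 0.6 -1.9  1.5]
at lever t=51.23 bay [-124.2   74.7] z 170 F [-0.4 -0.3 -0.8]
lever stop=True t=53.42 bay [-32.5  75. ] z 131 F [-8.1 -0.9  5.3]
```

View pics/c8.png

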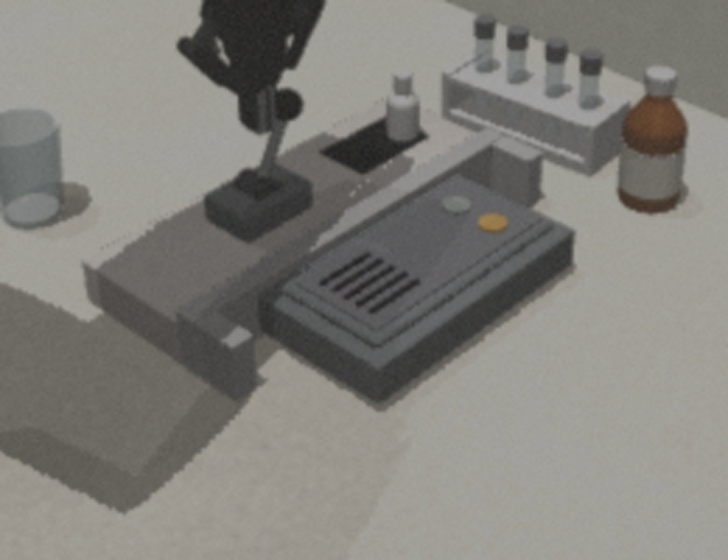

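Picture: the ball at about (288,103) leans away from the robot with the finger against it, and the unit sits flat along the wall. I'll back off, check the ball's position, and look once before handing in.

```bash
python3 - <<'E'
from h import *
bot.servo_line(world([-75,75],132),speed=100); bot.servo_line(world([-130,75],190),speed=150)
fit(9); S=look("side",9,0)
Q=S.reshape(-1,3); B=(Q[:,:2]-BO)@rot(BA); m=(Q[:,2]>112)&(Q[:,2]<142)&(abs(B[:,0]+20)<45)&(abs(B[:,1]-75)<30)
print("ball bay",m.sum(),np.nanmean(B[m],0),np.nanmean(Q[m,2])); report()
E
python3 -c "
import cv2;i=cv2.imread('pics/top9.png')[190:345,240:400];cv2.imwrite('pics/c9.png',cv2.resize(i,None,fx=3.8,fy=3.8,interpolation=cv2.INTER_CUBIC))"
```

```text
fit 9 4170 [ -3.1 -61.1] [119.1 220.4] 90.0
-60 -119.6 -3.4
-20 -118.8 -1.9
20 -118.4 -2.9
50 -120.5 -1.8
80 -119.7 -3.2
ball bay 115 [-11.63723876  66.82301298] 126.54129069441026
 t=54.88 bay [-129.7   74.9] z 189 F [ 0.3 -1.   0.3]
```

View pics/c9.png

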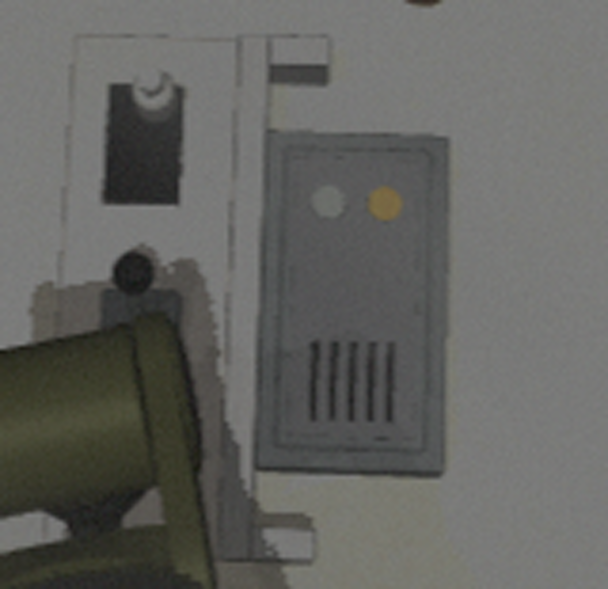

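Picture: the unit's front is flush along the wall from (267,135) to (257,468), the ball at (133,272) is fully over, and the arm touches nothing. Ball at bay x ≈ -11 against an expected -10, so I'm handing in.

```bash
python3 -c "
from rig import bot; print(bot.finish_job())"
```

```text
the job is handed in; nothing more can be done
None
```

I handed the job in at about 55 s: the unit is flush against the stop wall at both ends by the final picture and the force-stopped presses, the lever is fully over, and no bystander was touched; the hand-in gave no verdict.

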